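# Hold the green reference cell in the light path

### The job

First open the lamp's shutter: push its orange tab away from the robot until you feel it come up against its stop. Then take the green glass cell out of the blue rack, gripping it by its two frosted white faces only and never touching its clear faces with the fingers, and hold it upright in the gap between lamp and detector, centred in the gap and on the beam, so that the light would go straight in at one clear face and out at the other. Finish still holding it there in the gripper, touching and resting on nothing else, and leave all other things where they stand.

Things in the scene. Friction and masses are not known exactly. Their poses are not given: they have to be found in the camera images.
- bench: Fixed optical bench: aluminium plate, x -50 to 50, y -170 to 190, 12 mm thick. Origin on the table under the middle of the open light gap, z up, x roughly away from the robot. Light runs along y from lamp (+y; white housing, x -55 to 55, y 75 to 175, top at z 108 mm) to detector (-y; black housing, x -50 to 50, y -165 to -80, top at 100 mm). The gap is open from above and from both x sides.
- beam_mid (a point): Middle of the light gap on the beam line: on the bench at x 0, y 0, z 75 mm, axes parallel to the bench's. The beam is some 3 mm thick, along y. Lamp nozzle (34 mm across) ends at y = 56 mm, with the shutter blade in front of it at y = 51; the detector nozzle (34 mm across) ends at y = -52 mm.
- shutter (a joint): Lamp shutter slide, in m: 0 shut, 0.032 fully open against its hard end stop; it grows as the slide moves along the bench's +x (away from the robot). Starts between 0 and 0.012. It drags with about 2.5 N and stays where left. A dark blade 30 mm wide before the lamp's nozzle moves with it and covers the lens while shut.
- shutter_tab (a point): Top centre of the orange shutter tab, 142 mm above the table, axes parallel to the bench's. The tab is 12 mm (x) by 30 mm (y) and stands 28 mm high on a flat dark strap, top 114 mm above the table; the strap reaches 2 mm past the tab to -x, then comes the housing top at 108 mm. Nothing stands before or behind the tab.
- rack: Fixed blue block 60 x 150 x 20 mm (x, y, z), origin at the centre of its underside. Three pockets in a row along its y axis, 46 mm apart, 12 mm deep (floor 8 mm above the table), about 1 mm of play around each cell. Each holds one cell, with the cell's axes parallel to the rack's.
- cell_green: Green cell of solid filter glass, about 35 g, 12.5 mm (x) by 22 mm (y) by 50 mm tall, origin at the centre of its underside, z up. Its frosted white faces are the wide ones, facing its own +x and -x, 12.5 mm apart; the clear green faces look along its +y and -y, 22 mm apart, and light is to pass along y. It stands in any of the three rack pockets, 38 mm of it above the rack.
- window (a point): Middle of the green cell's light window: on the cell's axis 16 mm above its underside, axes parallel to the cell's. This point is to be on the beam.
- cell_amber: Amber cell of the same size in the rack; origin at the centre of its underside. Leave it standing.
- cell_grey: Dark grey cell of the same size in the rack; origin at the centre of its underside. Leave it standing.
- dropper: Pale yellow dropper bottle, 40 mm across, 125 mm tall, origin at the centre of its underside. Leave it standing.
- vial: Small glass jar with black cap, 36 mm across, 65 mm tall, origin at the centre of its underside. Leave it standing.
- slide_box: Green box with white lid, 87 x 102 x 32 mm, origin at the centre of its underside. Leave it.
- flask: Conical glass flask, 84 mm across at the foot, 120 mm tall, origin at the centre of its underside. Leave it standing.

How it is judged:
On the way, in this order (a step that is already met when the one before it is completed fails the run):
1. the shutter is pushed fully open, to its stop (2 mm short at most) (value of joint shutter above 0.03 m), for 0.2 s.
2. the green cell is gripped and lifted clear of the rack and everything else (height (world z) of cell_green above 0.03 m and contact force between the fingers and cell_green above 1 N and contact force between cell_green and bench below 0.05 N and contact force between cell_green and rack below 0.05 N), for 0.2 s.
At the end, for the whole second after the job is handed in: Shutter open 29.5 mm or more; green cell held still by the fingers, touching neither bench nor rack, upright within 0.12 rad, its y axis along the beam within 0.15 rad, its window point within 4.5 mm of the beam sideways, 9 mm in height, and 15 mm of mid-gap along the beam (value of joint shutter above 0.0295 m and contact force between the fingers and cell_green above 1 N and contact force between cell_green and bench below 0.05 N and contact force between cell_green and rack below 0.05 N and x of window in the frame of bench between -0.0045 and 0.0045 m and y of window in the frame of bench between -0.015 and 0.015 m and z of window in the frame of bench between 0.066 and 0.084 m and angle between the y axis of cell_green and the y axis of bench, either way round below 0.15 rad and angle between cell_green's own z axis and vertical below 0.12 rad and linear speed of cell_green below 0.03 m/s); the arm keeps its last pose, push and grip.
It fails at once if a finger touches a clear face of the green cell (contact force between the fingers and cell_green_c1 above 0.3 N or contact force between the fingers and cell_green_c2 above 0.3 N).
It fails at once if another thing is disturbed (moved over 20 mm) (distance of any of cell_amber, cell_grey, dropper, vial, slide_box, flask from where it was at the start of the episode above 0.02 m).
It also fails if it takes over 58 s, if anything falls off the work surface, if the arm or the gripper's body presses on something with over 40 N, if the wrist force passes 120 N, or if a joint passes its speed limit or range.

### The arm

A 6-joint arm with a two-finger parallel gripper is mounted at the origin on the work surface. World frame = base frame: x ahead of the robot, y to its left, z up, the work surface at z = 0. Lengths are in m, angles in rad, forces in N, time in s.
With the tool pointing down it reaches from about 0.275 to 0.825 m from the base axis. Payload 5.2 kg.
Tool frame: the origin (TCP) lies midway between the tips of the shut fingers; the grasp point (between the pads) lies 19 mm behind it; z points along the fingers, x is the direction in which the jaws open and shut, and the axes are right-handed (so a half turn about z gives the same grasp; the last joint's range is limited). The gripper opens to 93 mm and grips with 3 to 60 N. Pads are 15 mm wide; open, the fingers measure 128 mm over their backs; the gripper's body (75 mm by 188 mm) begins 65 mm behind the grasp point.
Start: joints at [1.03, 0.259, 1.535, -0, 1.348, -0.203], TCP at [0.182, 0.519, 0.219] pointing down, gripper open.
Joint ranges: [-3.14, 3.14], [-0.91, 2.08], [0.19, 2.58], [-1.22, 4.36], [0.22, 2.71], [-3.12, 3.12]. Speed limits (rad/s): [2.57, 2.57, 3.14, 3.14, 3.14, 3.14].

### API

Orientations are given as a unit quaternion [w, x, y, z].
In Python, from plant import sense, imaging, order gives the robot as it stands.
- The arm moves only by the shell command python3 -m jog 'ROWS' [FORCE]. ROWS is text: rows parted by semicolons, each of 7 numbers parted by spaces: the closure, from -1 (fully open) to 1 (shut), then the shift along the tool's x, y, z in units of 25 mm (1.0 is 25 mm), then the turn, a rotation vector about the tool's x, y, z in rad. In form: jaw dx dy dz ax ay az; .... A call has exactly 5 rows; each row shifts and turns the commanded pose from where the row before left it, along the tool's axes as they then stand; what a row does not reach is not made up. A row lasts 1/12 s, in which the tool goes at most 41.7 mm and 7.16 degrees, less where a joint would pass 70% of its speed; a pose out of reach is approached as far as the arm can. A call is refused whole if a number of a shift passes 1 or a number of a turn 0.125, either way. A call with a gripper value outside its range is refused whole. The fingers move at their own pace and stop on an object; FORCE is the grip in N (left out, the last holds). Time passes only in rows, so rows that do not move let the fingers close, or fill a call up. It gives the time, the measured TCP pose, the force and the opening at its end, in the units of the state.
- sense(): the state, without advancing time (a new reading comes with each control period).
- imaging.read_camera(name): name is "side" or "top" or "wrist"; returns the picture (384x512x3 uint8, red, green, blue); there is no depth.
- imaging.camera_params(name): a dict with "mtx" (3x3 intrinsics, pixels), "R" (3x3) and "t" (3): a world point X has camera coordinates R X + t. Camera axes: x right, y down, z forward; pixel columns grow to the right and rows downward; lengths in m; the calibration is good to about 2 mm. A picture is of the moment at which its call begins: read the wrist's pose just before it. camera_params takes no time and is no camera call; for the wrist camera it gives the pose at the moment of the call.
- order.job_done(): hands the job in, once; it reports no verdict.
Trained networks look in the newest picture that a camera, given by its name, has taken for a name from the list of things; names that differ only in an ending like _2 or _b are one class to them, and where a whole thing is asked for, a point or a joint stands for the part that bears it (a point fixed in the world has none). Each returns a list of dicts, best first, with "confidence" (0 to 1); they miss things now and then, are a little off and sometimes report something else, mostly with a low value. They report only what shows in the picture. A call takes as long as a camera call.
- imaging.regions_of(camera, label): "pixels" (384x512 bool, what is visible of it) and "centre" ([column, row] in pixels, amid what is visible of it).
The state is a dict: "time": time; "q": joint angles; "qvel": joint speeds; "effort": joint torques, N m; "position": TCP position; "orientation": TCP orientation; "force": force on the tool from outside, world axes, zero at the start; "torque": the same for the moment, N m; "width": finger opening in m.
Only numpy, scipy, OpenCV 4.12 (cv2) and the standard library are available. Lean on these libraries where they do the work, as an engineer would, in place of code of your own. Each camera call takes 0.05 s, during which the arm holds its last target.

## Working session

There is one attempt and no reset: what is moved stays moved. The work goes in short steps, Python scripts to look and compute and a shell command to move; the robot and the scene stay as the last step left them, time stands still between calls to the robot, and variables do not carry over. Pictures are saved under pics/ and viewed, and the job is handed in when it is done.

```bash
ls; mkdir -p pics
python3 - <<'E'
from plant import sense, imaging
import cv2
s=sense();print({k:(s[k]) for k in s})
for n in ("side","top","wrist"):
    im=imaging.read_camera(n); cv2.imwrite(f"pics/{n}0.png",im[...,::-1])
    p=imaging.camera_params(n);print(n,p)
E
```

```text
pics
{'time': 0.0, 'q': array([ 1.03018307e+00,  2.59367922e-01,  1.53609009e+00,  2.34949640e-05,
        1.34804020e+00, -2.02795645e-01]), 'qvel': array([-7.98231276e-05, -2.11990044e-05, -1.81567664e-03, -5.52536164e-04,
        1.14103250e-03, -8.39965064e-04]), 'effort': array([-1.84126271e-03, -4.37312579e+01, -2.83994991e+01,  7.17053795e-02,
        4.12187981e-02, -1.16409533e-04]), 'position': array([0.18195589, 0.51842998, 0.21780152]), 'orientation': array([ 3.72522266e-04,  8.15914379e-01,  5.78171962e-01, -8.77007379e-04]), 'force': array([-0.61062609, -0.10122319, -0.82633516]), 'torque': array([-0.00876988, -0.02418661, -0.0546031 ]), 'width': 0.09331236164920614}
side {'mtx': array([[372.38580043,   0.        , 253.95127133],
       [  0.        , 372.38580043, 192.74477932],
       [  0.        ,   0.        ,   1.        ]]), 'R': array([[ 0.65881306, -0.75221868, -0.01150685],
       [-0.41849136, -0.35372964, -0.83650483],
       [ 0.62516424,  0.55591582, -0.54783873]]), 't': array([-0.36306995,  0.30637267,  0.87736001])}
top {'mtx': array([[398.86722661,   0.        , 257.97338777],
       [  0.        , 398.86722661, 191.34345034],
       [  0.        ,   0.        ,   1.        ]]), 'R': array([[ 0.02225297, -0.99964523, -0.01463615],
       [-0.99754943, -0.02123023, -0.06666636],
       [ 0.06633198,  0.0160838 , -0.99766797]]), 't': array([-0.03920132,  0.543763  ,  1.57461923])}
wrist {'mtx': array([[295.51948414,   0.        , 256.92931663],
       [  0.        , 295.51948414, 190.44401627],
       [  0.        ,   0.        ,   1.        ]]), 'R': array([[ 0.33160845,  0.94341659, -0.00098879],
       [ 0.90129445, -0.31649259,  0.29580528],
       [ 0.27875466, -0.09898272, -0.95524775]]), 't': array([-0.54838061, -0.03477573,  0.39129678])}
```

View pics/side0.png

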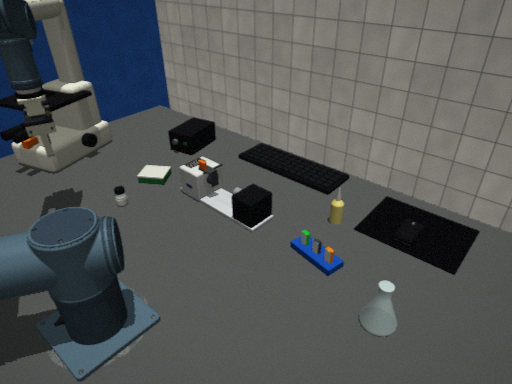

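View pics/top0.png

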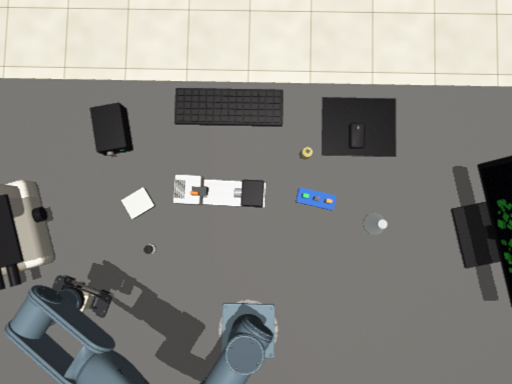

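View pics/wrist0.png

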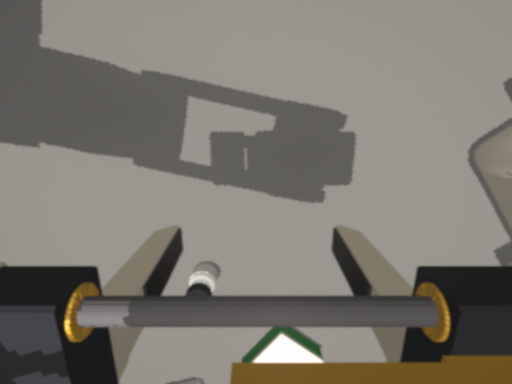

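The side view shows the lamp at about (197,180) with its orange tab at (203,165), the detector at (252,205), and the rack at (317,252) with the green cell at (306,238). In the top view, the lamp is at (188,190), the detector at (252,193), the rack at (317,199) and the green cell at (306,196), at the rack's left end.

```bash
cat > h.py <<'E'
import numpy as np, cv2
from plant import sense, imaging
def onplane(cam,uv,z,p=None):
    p=p or imaging.camera_params(cam)
    d=p["R"].T@np.linalg.solve(p["mtx"],np.array([uv[0],uv[1],1.]))
    c=-p["R"].T@p["t"]
    return c+d*(z-c[2])/d[2]
def proj(cam,X,p=None):
    p=p or imaging.camera_params(cam)
    x=p["mtx"]@(p["R"]@np.array(X)+p["t"]);return x[:2]/x[2]
def tri(obs):
    A=[];b=[]
    for p,uv in obs:
        M=p["mtx"]@np.c_[p["R"],p["t"]]
        for i in (0,1):
            r=uv[i]*M[2]-M[i];A.append(r[:3]);b.append(-r[3])
    return np.linalg.lstsq(np.array(A),np.array(b),rcond=None)[0]
E
python3 - <<'E'
from h import *
np.set_printoptions(precision=4,suppress=True)
for n in ("top","side"):
    imaging.read_camera(n)
    for l in ("bench","rack","cell_green","cell_amber","cell_grey","shutter_tab","vial","dropper","slide_box"):
        for r in imaging.regions_of(n,l)[:2]:
            m=r["pixels"].astype(np.uint8);c=np.argwhere(m)
            rect=cv2.minAreaRect(c[:,::-1].astype(np.float32))
            print(n,l,round(r["confidence"],2),r["centre"],m.sum(),rect)
t=cv2.imread("pics/top0.png");cv2.imwrite("pics/topz.png",cv2.resize(t[160:230,160:350],None,fx=4.2,fy=4.2,interpolation=cv2.INTER_CUBIC))
t=cv2.imread("pics/side0.png");cv2.imwrite("pics/sidez.png",cv2.resize(t[140:280,165:355],None,fx=4.2,fy=4.2,interpolation=cv2.INTER_CUBIC))
E
```

```text
top bench 0.65 [215.8, 190.6] 2361 ((218.97523498535156, 191.86129760742188), (89.85796356201172, 29.000547409057617), 3.918248414993286)
top rack 0.78 [316.2, 201.0] 563 ((315.2470703125, 198.8882598876953), (38.61362075805664, 16.161319732666016), 12.528807640075684)
top shutter_tab 0.52 [200.5, 191.0] 149 ((198.5, 191.0), (8.0, 17.0), 90.0)
top vial 0.68 [146.7, 247.2] 100 ((149.0, 248.5), (9.0, 12.0), 90.0)
top slide_box 0.8 [138.5, 203.4] 581 ((137.7058868408203, 202.6764678955078), (22.4663143157959, 26.582279205322266), 59.036251068115234)
side bench 0.73 [225.1, 194.4] 3552 ((225.4573516845703, 192.0761260986328), (104.805419921875, 44.42800521850586), 29.248823165893555)
side rack 0.68 [315.0, 255.0] 641 ((314.7619934082031, 254.06600952148438), (53.948448181152344, 19.35313606262207), 34.69515609741211)
side cell_green 0.67 [303.8, 237.9] 101 ((304.5, 237.0), (14.0, 7.0), 90.0)
side cell_amber 0.2 [208.5, 168.9] 231 ((208.56155395507812, 170.5076904296875), (29.556852340698242, 12.366517066955566), 52.12501525878906)
side cell_grey 0.45 [316.2, 245.5] 87 ((316.0, 245.5), (1
[... 167 characters left out ...]
shutter_tab 0.61 [223.7, 195.4] 3406 ((225.19610595703125, 192.1498260498047), (103.4443130493164, 43.83470153808594), 29.24882698059082)
side vial 0.55 [119.7, 195.4] 184 ((119.9000015258789, 195.20001220703125), (19.289892196655273, 10.435514450073242), 71.56504821777344)
side dropper 0.77 [336.6, 209.9] 368 ((336.4769287109375, 206.1846160888672), (13.395750999450684, 34.7297248840332), 7.125016689300537)
side dropper 0.53 [329.9, 252.8] 125 ((328.5, 254.5), (15.0, 9.0), 90.0)
side slide_box 0.89 [152.6, 174.3] 553 ((153.0, 174.0), (18.0, 34.0), 90.0)
side slide_box 0.64 [304.9, 238.4] 118 ((304.54949951171875, 236.5049591064453), (8.358312606811523, 15.02506160736084), 5.710593223571777)
```

View pics/topz.png

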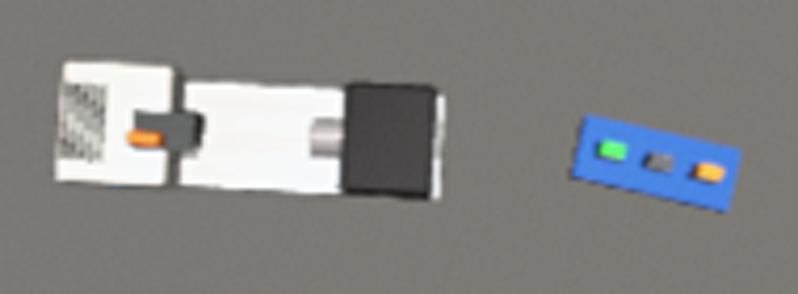

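View pics/sidez.png

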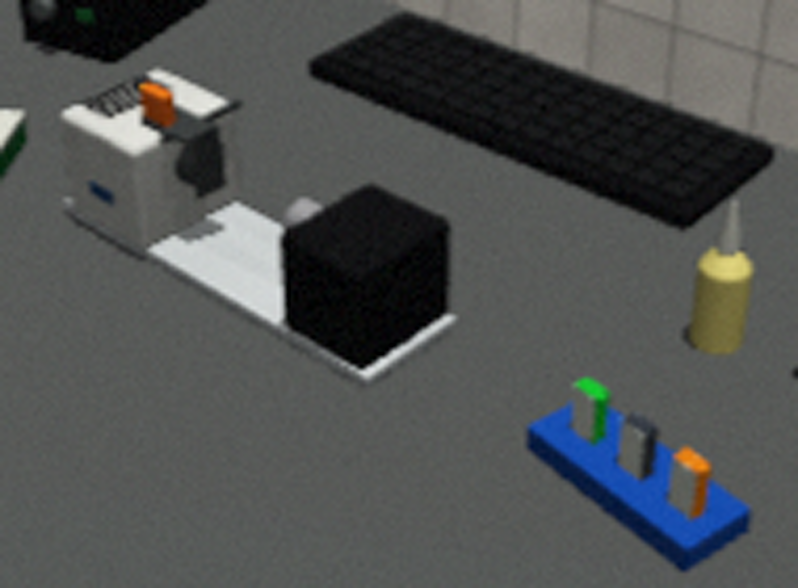

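```bash
cat > fit.py <<'E'
from h import *
from scipy.optimize import least_squares
np.set_printoptions(precision=4,suppress=True)
def unz(l,o): return [((u+.5)/4.2-.5+o[0],(v+.5)/4.2-.5+o[1]) for u,v in l]
T=(160,160);S=(165,140)
P={n:imaging.camera_params(n) for n in("top","side")}
def fit(obs,x0):
    def w(x,X):
        c,s=np.cos(x[2]),np.sin(x[2]);return [x[0]+c*X[0]-s*X[1],x[1]+s*X[0]+c*X[1],X[2]]
    f=lambda x:np.concatenate([proj(n,w(x,np.array(X)/1e3),P[n])-uv for n,X,uv in obs])
    r=least_squares(f,x0,loss="soft_l1");return r.x,r.fun
top_b=[((55,175,108),(64,61)),((-55,175,108),(55,181)),((-55,75,108),(168,186)),((55,75,108),(176,66)),((50,-80,100),(346,82)),((50,-165,100),(438,87)),((-50,-165,100),(432,199)),((-50,-80,100),(341,193))]
side_b=[((-50,-165,100),(372,268)),((50,-165,100),(449,226)),((50,-80,100),(369,184)),((-50,-80,100),(282,232)),((-50,-170,12),(365,374)),((50,-170,12),(457,315)),((-55,175,108),(64,113)),((-55,75,108),(135,153))]
top_r=[((30,75,20),(584,116)),((30,-75,20),(742,149)),((-30,-75,20),(727,213)),((-30,75,20),(572,179)),((0,46,50),(612,150)),((0,0,50),(659,161)),((0,-46,50),(710,172))]
side_r=[((-30,75,20),(528,430)),((-30,-75,20),(685,545)),((30,-75,20),(749,510))]
g=lambda t,s:[("top",X,unz([uv],T)[0]) for X,uv in t]+[("side",X,unz([uv],S)[0]) for X,uv in s]
for nm,t,s,x0 in(("bench",top_b,side_b,[.5,.1,0]),("rack",top_r,side_r,[.5,-.2,-.2])):
    for k,o in(("both",g(t,s)),("top",g(t,[])),("side",g([],s))):
        x,f=fit(o,x0);print(nm,k,x,np.abs(f).max(),f.reshape(-1,2).round(1).tolist() if k=="both" else "")
E
python3 fit.py
python3 - <<'E'
from h import *
uv=((140+.5)/4.2-.5+160,(132+.5)/4.2-.5+160)
print(onplane("top",((145.5)/4.2-.5+160,(138.5)/4.2-.5+160),.142))
a=(143.5/4.2-.5+165,85.5/4.2-.5+140);b=(171.5/4.2-.5+165,94.5/4.2-.5+140)
print(onplane("side",a,.142),onplane("side",b,.142))
E
```

```text
bench both [ 0.5377  0.1144 -0.0347] 2.645055547703123 [[0.0, -0.4], [0.1, -0.0], [-0.4, 0.3], [-0.4, -0.2], [0.1, -0.2], [0.5, -0.1], [0.5, -0.5], [-0.3, -0.3], [-2.6, 2.3], [1.2, -1.4], [0.4, -1.1], [-1.2, 0.2], [0.7, 1.2], [0.1, 0.8], [-1.6, -0.3], [0.0, 0.1]]
bench top [ 0.537   0.1145 -0.0363] 0.5226754700880178 
bench side [ 0.5395  0.1153 -0.0341] 2.419360731081781 
rack both [ 0.5205 -0.2579 -0.1969] 1.157896359087431 [[0.3, -0.1], [-0.4, 0.2], [0.1, -0.3], [-0.1, -0.4], [-0.1, 0.3], [0.3, 0.2], [-0.3, 0.2], [-0.6, -0.8], [0.3, 1.2], [0.3, -0.4]]
rack top [ 0.5206 -0.258  -0.1923] 0.39067771875355106 
rack side [ 0.5208 -0.2579 -0.2046] 1.1445189419910662 
[0.52703721 0.20596057 0.142     ]
[0.52483522 0.22171497 0.142     ] [0.52902901 0.19333278 0.142     ]
```

Run:
```python
from h import *
np.set_printoptions(precision=4,suppress=True)
P={n:imaging.camera_params(n) for n in("top","side")}
for n in ("top","side"): imaging.read_camera(n)
print(imaging.regions_of("top","dropper")[:1] and imaging.regions_of("top","dropper")[0]["centre"])
r=imaging.regions_of("side","dropper")[0]["pixels"];c=np.argwhere(r);print(c.min(0),c.max(0))
for z in(0,.02,.1):print(z,onplane("side",(336.5,221),z),onplane("side",(c[:,1].mean(),c[:,0].mean()),z))
for z in (.06,.09,.125): print(onplane("top",(307,153),z))
t=cv2.imread("pics/top0.png");cv2.imwrite("pics/topz2.png",cv2.resize(t[130:220,270:350],None,fx=6,fy=6,interpolation=cv2.INTER_CUBIC))
for X in((.5294,-.2129,.058),): print(proj("top",X),proj("side",X))
```

```text
[306.8, 154.5]
[192 329] [223 343]
0 [ 0.7016 -0.22    0.    ] [ 0.7576 -0.1844  0.    ]
0.02 [ 0.6775 -0.2318  0.02  ] [ 0.732  -0.1972  0.02  ]
0.1 [ 0.5811 -0.279   0.1   ] [ 0.6295 -0.2483  0.1   ]
[ 0.6958 -0.2161  0.06  ]
[ 0.6908 -0.2129  0.09  ]
[ 0.685  -0.2092  0.125 ]
[305.5133 195.5457] [305.0432 232.023 ]
```

View pics/topz2.png

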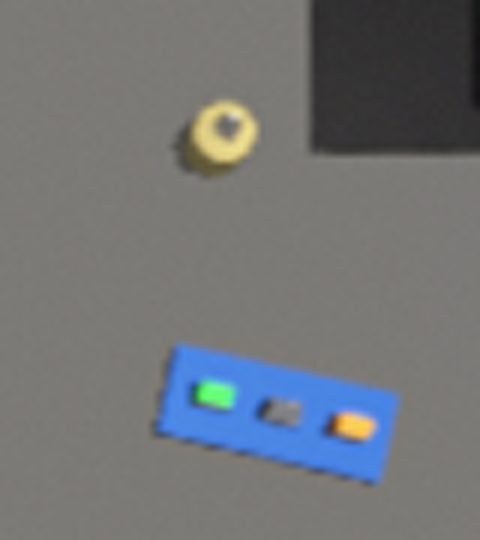

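```bash
cat >> h.py <<'E'
def go(x,y,z,yaw):
    "remaining move: tool-axis shifts (after the turn) in units and turn az"
    from scipy.spatial.transform import Rotation as R
    s=sense();q=s["orientation"];M=R.from_quat([*q[1:],q[0]]).as_matrix()
    c,n=np.cos(yaw),np.sin(yaw)
    G=np.array([[c,n,0],[n,-c,0],[0,0,-1.]])
    rv=R.from_matrix(M.T@G).as_rotvec()
    d=np.array([x,y,z])-s["position"]
    print("t",s["time"].round(2) if hasattr(s["time"],"round") else s["time"],"pos",s["position"].round(4),"yaw",round(float(np.arctan2(M[1,0],M[0,0])),3),"F",s["force"].round(1),"w",round(float(s["width"]),4))
    print("turn",rv.round(3),"units now-axes",(M.T@d/.025).round(2),"units after-turn",(G.T@d/.025).round(2))
E
python3 -m jog '1 0 0 0 0 0 0.125;1 0 0 0 0 0 0.125;1 0 0 0 0 0 0.125;1 0 0 0 0 0 0.125;1 0 0 0 0 0 0.125' 40
python3 -m jog '1 0 0 0 0 0 0.125;1 0 0 0 0 0 0.125;1 0 0 0 0 0 0.125;1 0 0 0 0 0 0.125;1 0 0 0 0 0 0.125'
python3 -c "
from h import *
go(.48,.205,.218,-.036)"
```

```text
time: 1.82
position: [0.1823, 0.5189, 0.2186]
orientation: [0.0, 0.955, 0.296, -0.0]
force: [0.8, 0.2, -0.8]
width: 0.0642
time: 2.23
position: [0.1822, 0.5189, 0.2186]
orientation: [0.0, 1.0, -0.012, -0.0]
force: [-0.4, -0.5, -0.4]
width: 0.0308
t 2.2333 pos [0.1822 0.5189 0.2186] yaw -0.023 F [-0.4 -0.5 -0.4] w 0.0308
turn [0.    0.    0.013] units now-axes [12.2  12.28  0.03] units after-turn [12.36 12.12  0.03]
```

```bash
python3 -m jog '1 1 1 0 0 0 0.013;1 1 1 0 0 0 0;1 1 1 0 0 0 0;1 1 1 0 0 0 0;1 1 1 0 0 0 0' |head -2
python3 -m jog '1 1 1 0 0 0 0;1 1 1 0 0 0 0;1 1 1 0 0 0 0;1 1 1 0 0 0 0;1 1 1 0 0 0 0'|head -2
python3 -m jog '1 1 1 0 0 0 0;1 1 1 0 0 0 0;1 0 0 0 0 0 0;1 0 0 0 0 0 0;1 0 0 0 0 0 0'
python3 - <<'E'
from h import *
go(.48,.205,.121,-.036)
im=imaging.read_camera("wrist");cv2.imwrite("pics/w1.png",im[...,::-1])
print(proj("wrist",(.527,.206,.142)))
for r in imaging.regions_of("wrist","shutter_tab"):print(r["confidence"],r["centre"],r["pixels"].sum())
E
```

```text
time: 2.65
position: [0.3045, 0.3894, 0.2188]
time: 3.07
position: [0.426, 0.2604, 0.2189]
time: 3.48
position: [0.4731, 0.2104, 0.2184]
orientation: [-0.0, 1.0, -0.015, -0.0]
force: [-0.2, 0.7, 0.3]
width: 0.0003
t 3.4833 pos [0.4731 0.2104 0.2184] yaw -0.031 F [-0.2  0.7  0.3] w 0.0003
turn [-0.     0.001  0.005] units now-axes [0.29 0.21 3.9 ] units after-turn [0.28 0.21 3.9 ]
[319.54464446 201.57292879]
0.6 [321.6, 201.3] 1921
0.23 [321.6, 166.3] 17239
```

View pics/w1.png

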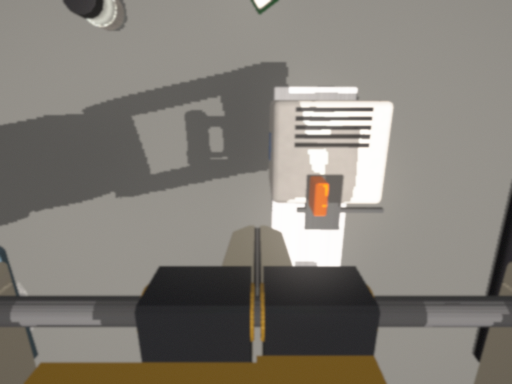

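The wrist view shows the orange tab at about (321,199), 2 px from where my estimate projects it. The shut fingers are at about (257,240), short of the tab on the robot side. Next I lower them.

```bash
python3 -m jog '1 0.1 0.2 1 0 0 0;1 0.05 0 1 0 0 0;1 0 0 1 0 0 0;1 0 0 0.85 0 0 0;1 0 0 0 0 0 0'
python3 -m jog '1 0.2 0 0 0 0 0;1 0.2 0 0 0 0 0;1 0.2 0 0 0 0 0;1 0 0 0 0 0 0;1 0 0 0 0 0 0'
```

```text
time: 4.0
position: [0.4731, 0.2058, 0.1186]
orientation: [0.001, 1.0, -0.014, -0.004]
force: [-0.0, -0.6, -0.0]
width: 0.0002
time: 4.42
position: [0.4932, 0.205, 0.1236]
orientation: [-0.0, 1.0, -0.015, 0.001]
force: [-0.1, 0.1, -0.3]
width: 0.0004
```

```bash
for i in 1 2; do python3 -m jog '1 0.15 0 0 0 0 0;1 0.15 0 0 0 0 0;1 0.15 0 0 0 0 0;1 0 0 0 0 0 0;1 0 0 0 0 0 0' | sed -n '2p;4p'; done
python3 - <<'E'
from h import *
im=imaging.read_camera("wrist");cv2.imwrite("pics/w2.png",im[...,::-1])
E
```

```text
position: [0.5035, 0.2044, 0.1223]
force: [-0.3, 0.3, 0.3]
position: [0.5149, 0.2041, 0.1223]
force: [-1.2, 0.3, 0.0]
```

View pics/w2.png

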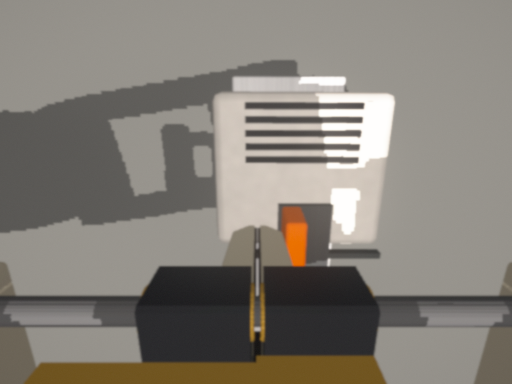

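The finger's right edge, at about (287,235), is now touching the tab at (295,238). I keep pushing.

```bash
for i in 1 2; do python3 -m jog '1 0.12 0 0 0 0 0;1 0.12 0 0 0 0 0;1 0.12 0 0 0 0 0;1 0 0 0 0 0 0;1 0 0 0 0 0 0' | sed -n '2p;4p'; done
```

```text
position: [0.5241, 0.2038, 0.1224]
force: [-0.8, -0.1, -0.7]
position: [0.5332, 0.2036, 0.1224]
force: [-0.6, -0.8, -0.7]
```

```bash
python3 -m jog '1 0.1 0 0 0 0 0;1 0.1 0 0 0 0 0;1 0.1 0 0 0 0 0;1 0.1 0 0 0 0 0;1 0.1 0 0 0 0 0' | sed -n '2p;4p'
python3 - <<'E'
from h import *
print(sense()["position"],sense()["force"])
im=imaging.read_camera("wrist");cv2.imwrite("pics/w3.png",im[...,::-1])
E
```

```text
position: [0.5386, 0.2035, 0.1223]
force: [-27.3, -0.9, 20.9]
[0.5386391  0.20349919 0.12230273] [-27.31916885  -0.90445954  20.85084658]
```

View pics/w3.png

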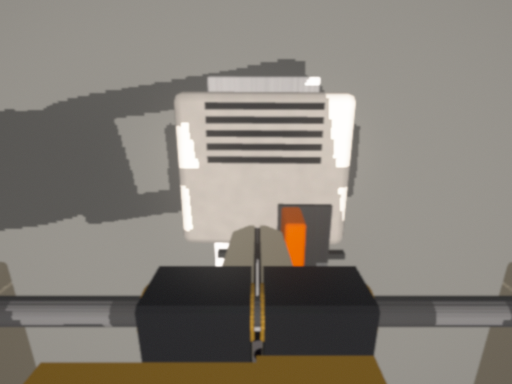

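```bash
python3 -m jog '1 0.06 0 0 0 0 0;1 0 0 0 0 0 0;1 0 0 0 0 0 0;1 0 0 0 0 0 0;1 0 0 0 0 0 0' | sed -n '2p;4p'
python3 -m jog '1 -0.3 0 0 0 0 0;1 -0.6 0 0 0 0 0;1 -0.6 0 -1 0 0 0;1 0 0 -1 0 0 0;1 0 0 -1 0 0 0' | sed -n '2p;4p'
python3 -m jog '-0.3 0 0 -1 0 0 0;-0.3 0 0 0 0 0 0;-0.3 0 0 0 0 0 0;-0.3 0 0 0 0 0 0;-0.3 0 0 0 0 0 0' | sed -n '2p;4p;5p'
python3 - <<'E'
from h import *
s=sense();print(s["q"])
go(.5294,-.2129,.21,-.195)
im=imaging.read_camera("wrist");cv2.imwrite("pics/w4.png",im[...,::-1])
im=imaging.read_camera("top");cv2.imwrite("pics/t4.png",cv2.resize(im[...,::-1][160:230,160:350],None,fx=4.2,fy=4.2,interpolation=cv2.INTER_CUBIC))
im=imaging.read_camera("side");cv2.imwrite("pics/s4.png",cv2.resize(im[...,::-1][140:240,165:285],None,fx=6,fy=6,interpolation=cv2.INTER_CUBIC))
E
```

```text
position: [0.5386, 0.2035, 0.1224]
force: [-26.4, -1.0, 18.3]
position: [0.5088, 0.2045, 0.1984]
force: [0.3, 0.1, 0.2]
position: [0.5085, 0.2041, 0.221]
force: [0.3, -0.9, -0.3]
width: 0.0293
[ 1.78147095e-01  2.54755531e-01  1.53434425e+00 -2.42728038e-05
  1.35459357e+00  2.08274533e-01]
t 7.85 pos [0.5085 0.2041 0.221 ] yaw -0.03 F [ 0.3 -0.9 -0.3] w 0.0293
turn [0.001 0.002 0.165] units now-axes [ 1.34 16.65  0.44] units after-turn [ 4.05 16.2   0.44]
```

View pics/w4.png

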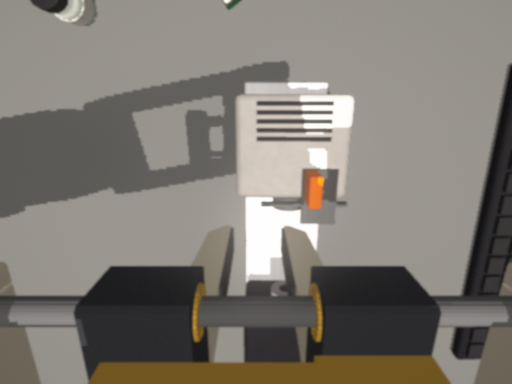

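View pics/s4.png

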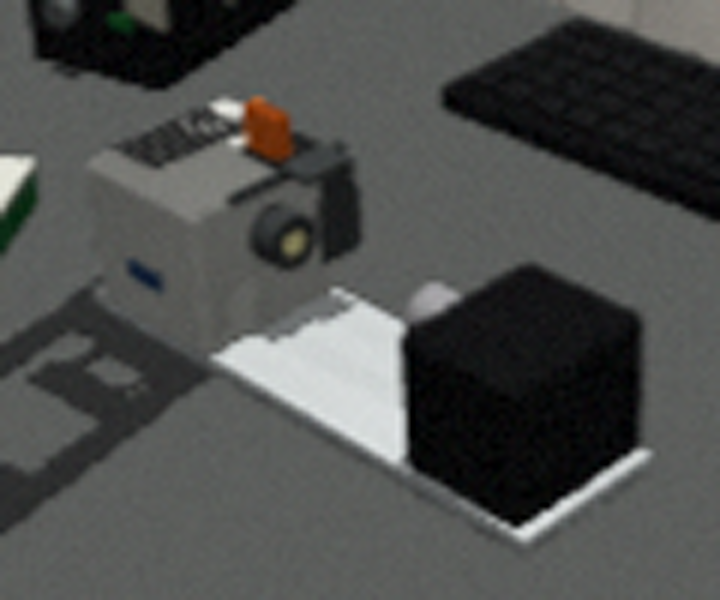

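The side view shows the blade clear of the lens, which is visible at (290,240) in the crop, so the shutter is open. The wrist view shows the tab at (315,190). The lamp top has corners at about (237,97), (352,97), (346,198) and (239,197). I check the bench pose against these corners and move to the rack.

```bash
python3 - <<'E'
from h import *
np.set_printoptions(precision=4,suppress=True)
p=imaging.camera_params("wrist")
def inb(X,x=.537,y=.1145,a=-.036):
    c,s=np.cos(a),np.sin(a);d=X[:2]-np.array([x,y]);return np.array([c*d[0]+s*d[1],-s*d[0]+c*d[1]])*1e3
for uv,e in(((237,97),(-55,175)),((352,97),(55,175)),((346,198),(55,75)),((239,197),(-55,75))):print(inb(onplane("wrist",uv,.108,p)),e)
print("tab",inb(onplane("wrist",(315,190),.135,p)))
E
python3 -m jog '-0.3 0.5 1 0 0 0 0.033;-0.3 0.5 1 0 0 0 0.033;-0.3 0.5 1 0 0 0 0.033;-0.3 0.4 1 0 0 0 0.033;-0.3 0.3 1 0 0 0 0.033' | sed -n '2p'
python3 -m jog '-0.3 0 1 0 0 0 0;-0.3 0 1 0 0 0 0;-0.3 0 1 0 0 0 0;-0.3 0 1 0 0 0 0;-0.3 0 1 0 0 0 0' | sed -n '2p'
python3 -c "
from h import *
go(.5294,-.2129,.21,-.195)"
```

```text
[-50.1326 171.8085] (-55, 175)
[ 53.1861 172.3968] (55, 175)
[56.8801 76.6732] (55, 75)
[-49.4956  77.0541] (-55, 75)
tab [19.9888 93.0865]
position: [0.5523, 0.0739, 0.2215]
position: [0.527, -0.0486, 0.2217]
t 8.8333 pos [ 0.527  -0.0486  0.2217] yaw -0.195 F [-0.3 -0.7 -0. ] w 0.0604
turn [-0.     0.001  0.   ] units now-axes [1.37 6.43 0.46] units after-turn [1.37 6.43 0.47]
```

```bash
python3 -m jog '-0.3 0.25 1 0 0 0 0;-0.3 0.25 1 0 0 0 0;-0.3 0.25 1 0 0 0 0;-0.3 0.25 0.5 0 0 0 0;-0.3 0.2 0 0 0 0 0' | sed -n '2p'
python3 - <<'E'
from h import *
go(.5294,-.2129,.21,-.195)
im=imaging.read_camera("wrist");cv2.imwrite("pics/w5.png",cv2.resize(im[...,::-1][80:300,130:380],None,fx=3,fy=3,interpolation=cv2.INTER_CUBIC)[:600]);cv2.imwrite("pics/w5full.png",im[...,::-1])
print(proj("wrist",(.5294,-.2129,.058)))
for l in("cell_green","cell_grey","rack"):
  for r in imaging.regions_of("wrist",l)[:2]:
    c=np.argwhere(r["pixels"]);print(l,r["confidence"],r["centre"],c.min(0),c.max(0),onplane("wrist",r["centre"],.058))
E
```

```text
position: [0.54, -0.1416, 0.2217]
t 9.25 pos [ 0.54   -0.1416  0.2217] yaw -0.198 F [ 0.3  0.4 -0.1] w 0.0608
turn [ 0.     0.001 -0.003] units now-axes [0.15 2.88 0.47] units after-turn [0.14 2.88 0.47]
[259.0521589  232.44981108]
cell_green 0.87 [261.4, 227.0] [212 257] [239 267] [ 0.53321851 -0.20508266  0.058     ]
cell_grey 0.82 [259.5, 260.1] [242 257] [272 267] [ 0.52198985 -0.24837431  0.058     ]
rack 0.58 [259.5, 241.4] [195 239] [295 284] [ 0.52684954 -0.22258161  0.058     ]
```

View pics/w5full.png

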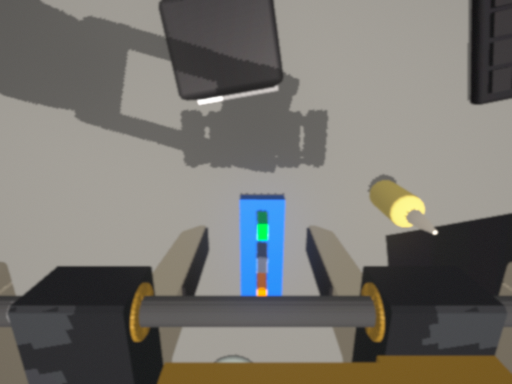

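The wrist view shows the green top at (263,232), grey at (262,265), and the jaw midline at column 257.5. Next I measure the top face precisely, then approach.

```bash
python3 -m jog '-0.3 0 1 0 0 0 0;-0.3 0 1 0 0 0 0;-0.3 0.1 0.5 0 0 0 0;-0.3 0.1 0 0.8 0 0 0;-0.3 0 0 0.8 0 0 0' | sed -n '2p'
python3 -m jog '-0.3 0 0 0 0 0 0;-0.3 0 0 0 0 0 0;-0.3 0 0 0 0 0 0;-0.3 0 0 0 0 0 0;-0.3 0 0 0 0 0 0' | sed -n '2p'
python3 - <<'E'
from h import *
go(.5294,-.2129,.21,-.195)
im=imaging.read_camera("wrist");cv2.imwrite("pics/w6.png",cv2.resize(im[...,::-1][180:380,150:360],None,fx=3,fy=3,interpolation=cv2.INTER_CUBIC)[:600]);cv2.imwrite("pics/w6full.png",im[...,::-1])
print(proj("wrist",(.5294,-.2129,.058)))
p=imaging.camera_params("wrist")
s=sense()
from scipy.spatial.transform import Rotation as R
M=R.from_quat([*s["orientation"][1:],s["orientation"][0]]).as_matrix()
for d in(-.05,0,.05,.1): print(d,proj("wrist",s["position"]+M[:,2]*d,p))
E
```

```text
position: [0.5343, -0.2017, 0.1833]
position: [0.5336, -0.2014, 0.1838]
t 10.2833 pos [ 0.5336 -0.2014  0.1838] yaw -0.194 F [0.  0.1 0.1] w 0.0608
turn [ 0.001 -0.002  0.001] units now-axes [-0.07  0.49 -1.05] units after-turn [-0.08  0.49 -1.05]
[254.69325008 193.79370082]
-0.05 [256.37738471 286.9145426 ]
0 [256.48699353 237.67306229]
0.05 [256.55107114 208.88636405]
0.1 [256.59310876 190.00107516]
```

View pics/w6.png

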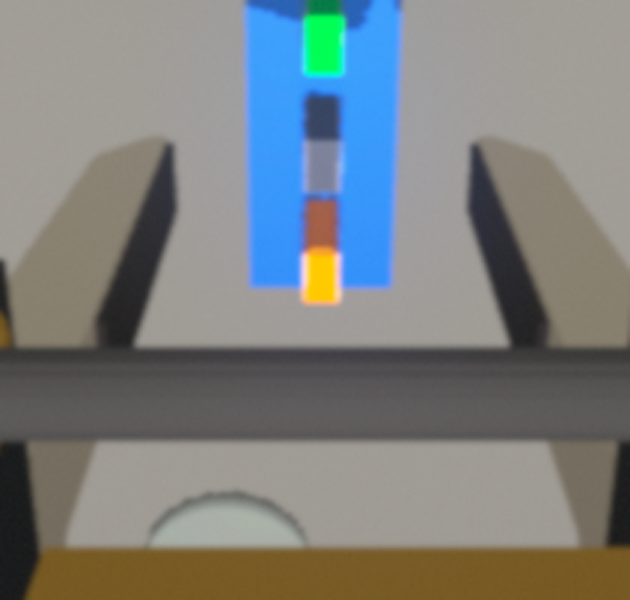

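The green cell's top face spans (303–345, 15–76) in the crop, so its centre is at about (257.8,195) in the full picture.

Run:
```python
from h import *
C=onplane("wrist",(257.8,195.1),.058);print(C)
for uv in((303,15),(345,15),(345,76),(303,76)):
  print(onplane("wrist",(uv[0]/3+150-.3,uv[1]/3+180-.3),.058))
go(C[0],C[1],.031,-.195)
```

```text
[ 0.53227886 -0.21491966  0.058     ]
[ 0.52730266 -0.20250437  0.058     ]
[ 0.54137631 -0.20529081  0.058     ]
[ 0.53725705 -0.22706017  0.058     ]
[ 0.52287913 -0.22421086  0.058     ]
t 10.3333 pos [ 0.5335 -0.2014  0.1836] yaw -0.195 F [1.3 0.2 0.4] w 0.0602
turn [ 0.001 -0.002  0.   ] units now-axes [0.05 0.54 6.1 ] units after-turn [0.06 0.54 6.1 ]
```

```bash
python3 -m jog '-0.3 0.05 0.54 0.5 0 0 0;-0.3 0 0 0.9 0 0 0;-0.3 0 0 0.9 0 0 0;-0.3 0 0 0.8 0 0 0;-0.3 0 0 0.7 0 0 0' | sed -n '2p'
python3 -m jog '-0.3 0 0 0.7 0 0 0;-0.3 0 0 0.5 0 0 0;-0.3 0 0 0 0 0 0;-0.3 0 0 0 0 0 0;-0.3 0 0 0 0 0 0' | sed -n '2p;4p'
python3 - <<'E'
from h import *
go(.5323,-.2149,.031,-.195)
im=imaging.read_camera("wrist");cv2.imwrite("pics/w7.png",im[...,::-1])
E
```

```text
position: [0.5307, -0.2156, 0.0854]
position: [0.5318, -0.2157, 0.0579]
force: [-0.2, 0.2, 0.6]
t 11.1667 pos [ 0.5318 -0.2157  0.0579] yaw -0.195 F [-0.2  0.2  0.6] w 0.0605
turn [ 0.    -0.001 -0.   ] units now-axes [ 0.01 -0.04  1.07] units after-turn [ 0.01 -0.03  1.07]
```

View pics/w7.png

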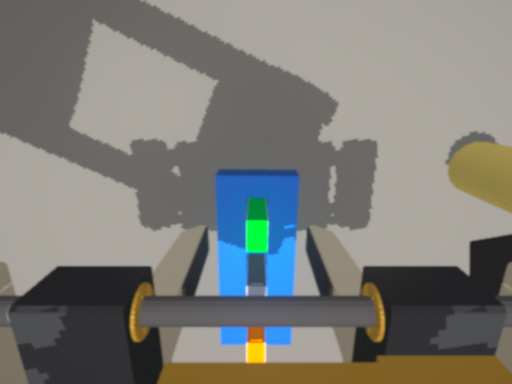

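The cell's top centre at about (257.5,237) matches where the TCP projects, (256.5,237.7). I go down and close gently.

```bash
python3 -m jog '-0.3 0 0 0.4 0 0 0;-0.3 0 0 0.4 0 0 0;-0.3 0.03 0 0.27 0 0 0;-0.3 0 0 0 0 0 0;-0.3 0 0 0 0 0 0' | sed -n '2p;4p'
python3 -m jog '1 0 0 0 0 0 0;1 0 0 0 0 0 0;1 0 0 0 0 0 0;1 0 0 0 0 0 0;1 0 0 0 0 0 0' 20 | sed -n '2p;4p;5p'
python3 -m jog '1 0 0 0 0 0 0;1 0 0 0 0 0 0;1 0 0 0 0 0 0;1 0 0 0 0 0 0;1 0 0 0 0 0 0' | sed -n '2p;4p;5p'
```

```text
position: [0.5317, -0.2147, 0.0298]
force: [0.1, -0.2, 0.7]
position: [0.5324, -0.2151, 0.0309]
force: [-0.4, 0.2, -0.4]
width: 0.0315
position: [0.5322, -0.215, 0.0307]
force: [0.4, 0.7, -0.1]
width: 0.0124
```

Gripped with the fingers 12.4 mm apart. Now I lift.

```bash
python3 -m jog '1 0 0 -0.2 0 0 0;1 0 0 -0.3 0 0 0;1 0 0 -0.5 0 0 0;1 0 0 -0.8 0 0 0;1 0 0 -0.8 0 0 0' | sed -n '2p;4p;5p'
python3 -m jog '1 0 0 -1 0 0 0;1 0 0 -1 0 0 0;1 0 0 -1 0 0 0;1 0 0 -1 0 0 0;1 0 0 -1 0 0 0' | sed -n '2p;4p;5p'
python3 -m jog '1 0 0 0 0 0 0;1 0 0 0 0 0 0;1 0 0 0 0 0 0;1 0 0 0 0 0 0;1 0 0 0 0 0 0' | sed -n '2p;4p;5p'
python3 - <<'E'
from h import *
go(.538,.1145,.21,-.036)
im=imaging.read_camera("wrist");cv2.imwrite("pics/w8.png",im[...,::-1])
im=imaging.read_camera("side");cv2.imwrite("pics/s8.png",cv2.resize(im[...,::-1][140:280,225:375],None,fx=4.2,fy=4.2,interpolation=cv2.INTER_CUBIC))
E
```

```text
position: [0.5319, -0.2148, 0.0965]
force: [-0.4, -0.7, -0.7]
width: 0.0124
position: [0.532, -0.2149, 0.2228]
force: [0.1, -0.6, -0.4]
width: 0.0126
position: [0.5315, -0.2146, 0.2192]
force: [0.0, 0.7, -0.0]
width: 0.0124
t 13.7167 pos [ 0.5315 -0.2146  0.2192] yaw -0.195 F [ 0.   0.7 -0. ] w 0.0124
turn [-0.001  0.003 -0.159] units now-axes [ -2.29 -12.96   0.39] units after-turn [ -0.21 -13.16   0.37]
```

View pics/w8.png

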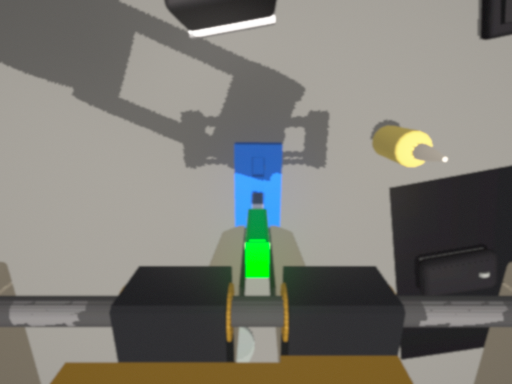

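View pics/s8.png

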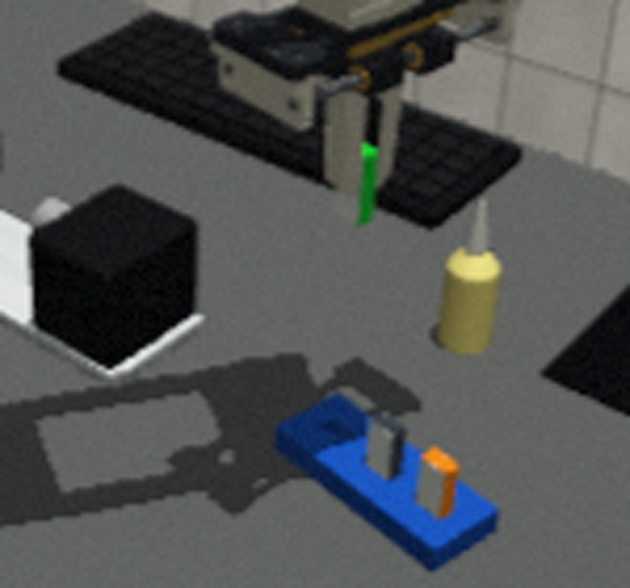

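The cell is held upright above the empty pocket, with its top at (258,258) in the wrist view. Amber and grey stand undisturbed. Now I move to above the gap.

```bash
python3 -m jog '1 -0.2 -0.5 0 0 0 -0.032;1 -0.2 -0.8 0 0 0 -0.032;1 -0.1 -1 0 0 0 -0.032;1 -0.1 -1 0 0 0 -0.032;1 0 -1 0 0 0 -0.031' | sed -n '2p;5p'
python3 -m jog '1 0 -1 0 0 0 0;1 0 -1 0 0 0 0;1 0 -1 0 0 0 0;1 0 -1 0 0 0 0;1 0 -0.7 0 0 0 0' | sed -n '2p;5p'
python3 -m jog '1 0 -0.4 0 0 0 0;1 0 0 0 0 0 0;1 0 0 0 0 0 0;1 0 0 0 0 0 0;1 0 0 0 0 0 0' | sed -n '2p;5p'
python3 - <<'E'
from h import *
go(.538,.1145,.21,-.036)
im=imaging.read_camera("wrist");cv2.imwrite("pics/w9.png",im[...,::-1])
cv2.imwrite("pics/w9z.png",cv2.resize(im[...,::-1][0:240,150:400],None,fx=2.5,fy=2.5,interpolation=cv2.INTER_CUBIC))
for X in((.055,.175,.108),(-.055,.175,.108),(-.055,.075,.108),(.055,.075,.108)):
    c,s=np.cos(-.036),np.sin(-.036);print(X,proj("wrist",(.537+c*X[0]-s*X[1],.1145+s*X[0]+c*X[1],X[2])))
E
```

```text
position: [0.5296, -0.1041, 0.2203]
width: 0.0122
position: [0.5338, 0.0144, 0.2205]
width: 0.013
position: [0.5351, 0.0203, 0.2205]
width: 0.0128
t 15.0667 pos [0.5351 0.0203 0.2205] yaw -0.037 F [ 0.4 -0.3 -0.5] w 0.0128
turn [ 0.     0.    -0.001] units now-axes [-0.02 -3.77  0.42] units after-turn [-0.02 -3.77  0.42]
(0.055, 0.175, 0.108) [ 331.42837307 -177.27038231]
(-0.055, 0.175, 0.108) [ 176.73687019 -177.0165952 ]
(-0.055, 0.075, 0.108) [186.81063692 -13.92310797]
(0.055, 0.075, 0.108) [322.41930095 -14.13756239]
```

View pics/w9.png

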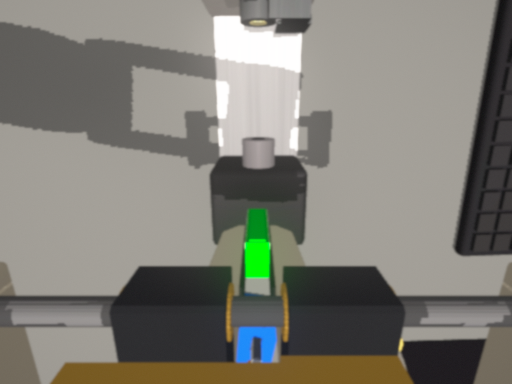

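View pics/w9z.png

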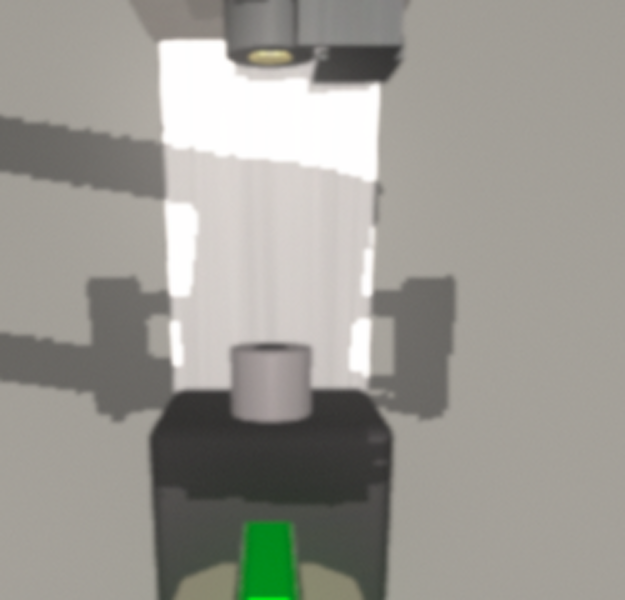

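The wrist view shows the detector nozzle axis at column 258.4, the lamp lens at 257.7, the bench plate centred at 258–258.8, and the held cell at about 258. So the sideways alignment is close. Next I compute the offsets.

```bash
python3 - <<'E'
from h import *
np.set_printoptions(precision=4,suppress=True)
p=imaging.camera_params("wrist");s=sense()
f=lambda u,v:(u/2.5+150-.3,v/2.5-.3)
pts={"nozzle end mid y-52 (z~92 top edge)":(f(271,345),.092),"lens y56":(f(270,56),.075),"plate L far":(f(161,60),.012),"plate R far":(f(380,90),.012),"plate L near":(f(173,380),.012),"plate R near":(f(371,380),.012),
"det TL":(f(152,437),.1),"det TR":(f(391,435),.1)}
c,n=np.cos(-.036),np.sin(-.036)
for k,(uv,z) in pts.items():
    X=onplane("wrist",uv,z,p);d=X[:2]-s["position"][:2]
    print(k,uv,X,"toolx",round((c*d[0]+n*d[1])*1e3,1),"benchy",round((-n*(X[0]-.537)+c*(X[1]-.1145))*1e3,1))
X=onplane("wrist",(257.5,258),s["position"][2]+.027,p);print(X-s["position"])
E
python3 - <<'E'
import cv2
t=cv2.imread("pics/w9.png");cv2.imwrite("pics/w9c.png",cv2.resize(t[190:300,200:320],None,fx=5,fy=5,interpolation=cv2.INTER_CUBIC))
E
```

```text
nozzle end mid y-52 (z~92 top edge) (258.09999999999997, 137.7) [0.5381 0.0653 0.092 ] toolx 1.4 benchy -49.1
lens y56 (257.7, 22.099999999999998) [0.5416 0.1706 0.075 ] toolx 1.1 benchy 56.2
plate L far (214.1, 23.7) [0.4931 0.1847 0.012 ] toolx -47.9 benchy 68.6
plate R far (301.7, 35.7) [0.5919 0.1688 0.012 ] toolx 51.5 benchy 56.3
plate L near (218.89999999999998, 151.7) [0.4875 0.0396 0.012 ] toolx -48.2 benchy -76.6
plate R near (298.09999999999997, 151.7) [0.5883 0.0358 0.012 ] toolx 52.6 benchy -76.8
det TL (210.5, 174.5) [0.4894 0.0318 0.1   ] toolx -46.1 benchy -84.4
det TR (306.09999999999997, 173.7) [0.5846 0.029  0.1   ] toolx 49.1 benchy -83.7
[0.0005 0.0014 0.027 ]
```

View pics/w9c.png

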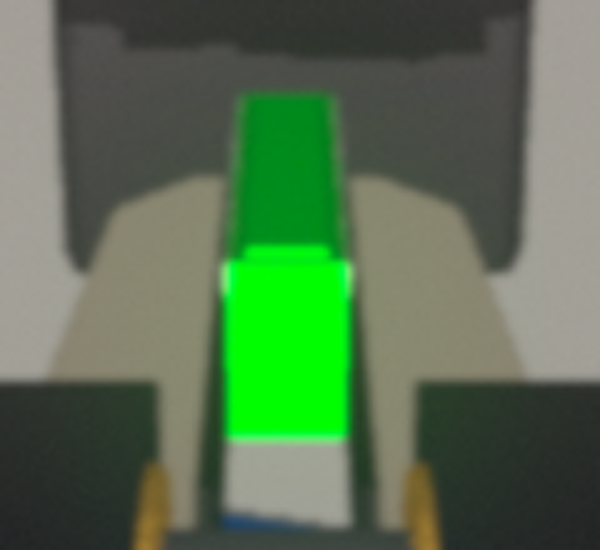

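The cell needs about +1.1 mm along tool x (0.05 units). The yaw agrees with the plate edges. Now I move over the gap and descend.

```bash
python3 -m jog '1 0.05 -0.5 0 0 0 0;1 0 -0.9 0 0 0 0;1 0 -0.9 0 0 0 0;1 0 -0.9 0 0 0 0;1 0 -0.55 0 0 0 0' | sed -n '2p;5p'
python3 -m jog '1 0 0 0 0 0 0;1 0 0 0.5 0 0 0;1 0 0 0.8 0 0 0;1 0 0 0.8 0 0 0;1 0 0 0.4 0 0 0' | sed -n '2p;5p'
python3 -m jog '1 0 0 0.2 0 0 0;1 0 0 0 0 0 0;1 0 0 0 0 0 0;1 0 0 0 0 0 0;1 0 0 0 0 0 0' | sed -n '2p;4p;5p'
python3 - <<'E'
from h import *
c,n=np.cos(-.036),np.sin(-.036)
go(.5384,.1135,.082,-.036)
im=imaging.read_camera("wrist");cv2.imwrite("pics/w10.png",im[...,::-1])
im=imaging.read_camera("side");cv2.imwrite("pics/s10.png",cv2.resize(im[...,::-1][100:240,165:305],None,fx=4.2,fy=4.2,interpolation=cv2.INTER_CUBIC))
E
```

```text
position: [0.5396, 0.1171, 0.2206]
width: 0.0125
position: [0.5385, 0.1145, 0.156]
width: 0.0125
position: [0.5405, 0.1149, 0.1543]
force: [0.0, -0.1, -0.6]
width: 0.0125
t 16.3667 pos [0.5405 0.1149 0.1543] yaw -0.036 F [ 0.  -0.1 -0.6] w 0.0125
turn [-0.    -0.002 -0.   ] units now-axes [-0.09  0.06  2.89] units after-turn [-0.08  0.06  2.89]
```

View pics/w10.png

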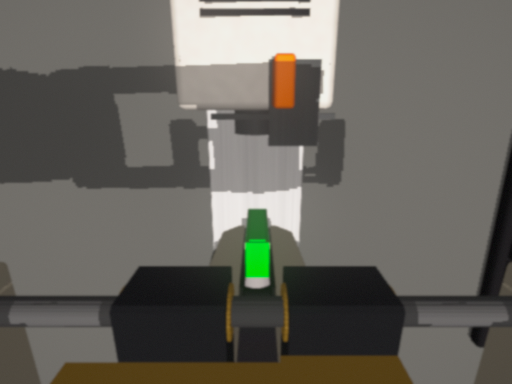

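View pics/s10.png

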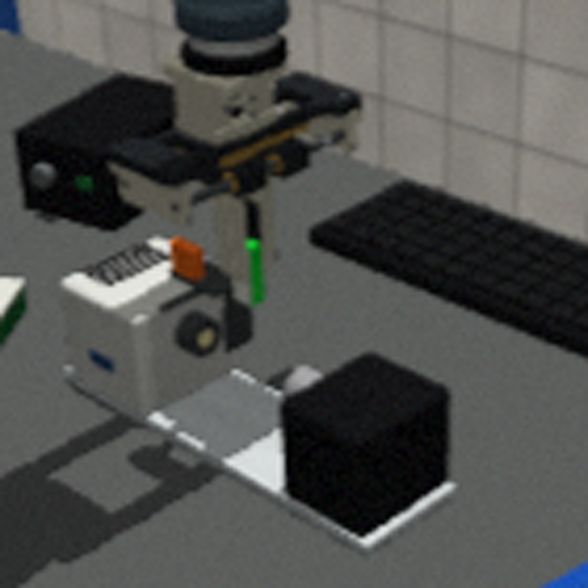

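The wrist view shows the plate centre at about column 257, the lamp at about 256.5 and the cell at 257.5, so it is on the beam to about 1 mm. The side view shows the cell above the gap between the nozzles. I descend to beam height.

```bash
python3 -m jog '1 -0.03 0.05 0.4 0 0 0;1 0 0 0.6 0 0 0;1 0 0 0.6 0 0 0;1 0 0 0.6 0 0 0;1 0 0 0.4 0 0 0' | sed -n '2p;4p;5p'
python3 -m jog '1 0 0 0.25 0 0 0;1 0 0 0 0 0 0;1 0 0 0 0 0 0;1 0 0 0 0 0 0;1 0 0 0 0 0 0' | sed -n '2p;4p;5p'
python3 - <<'E'
from h import *
go(.5395,.1135,.082,-.036)
im=imaging.read_camera("wrist");cv2.imwrite("pics/w11.png",im[...,::-1])
im=imaging.read_camera("side");cv2.imwrite("pics/s11.png",cv2.resize(im[...,::-1][130:230,180:280],None,fx=6,fy=6,interpolation=cv2.INTER_CUBIC))
P=sense()["position"]
# expected cell points: bottom / top centre
for dz in(-.023,.027): print(proj("side",P+[0,0.001,dz]),(proj("side",P+[0,0.001,dz])-[180,130])*6)
B=np.array([.5385,.1145]);c,n=np.cos(-.036),np.sin(-.036)
for y in(.056,-.052): print("axis",(proj("side",[B[0]-n*y,B[1]+c*y,.075])-[180,130])*6)
E
```

```text
position: [0.5379, 0.1137, 0.0863]
force: [0.1, 0.0, -0.0]
width: 0.0122
position: [0.5396, 0.1138, 0.0828]
force: [0.6, -0.3, -0.4]
width: 0.0124
t 17.3 pos [0.5396 0.1138 0.0828] yaw -0.036 F [ 0.6 -0.3 -0.4] w 0.0124
turn [-0.    -0.002  0.   ] units now-axes [-0.    0.01  0.03] units after-turn [-0.    0.01  0.03]
[225.63076211 189.78934424] [273.78457268 358.73606543]
[224.8181691  176.93885555] [268.90901457 281.63313333]
axis [204.13771622 300.99469203]
axis [337.34684663 370.80276038]
```

View pics/w11.png

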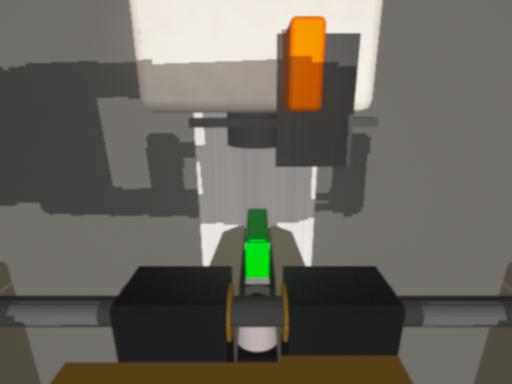

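View pics/s11.png

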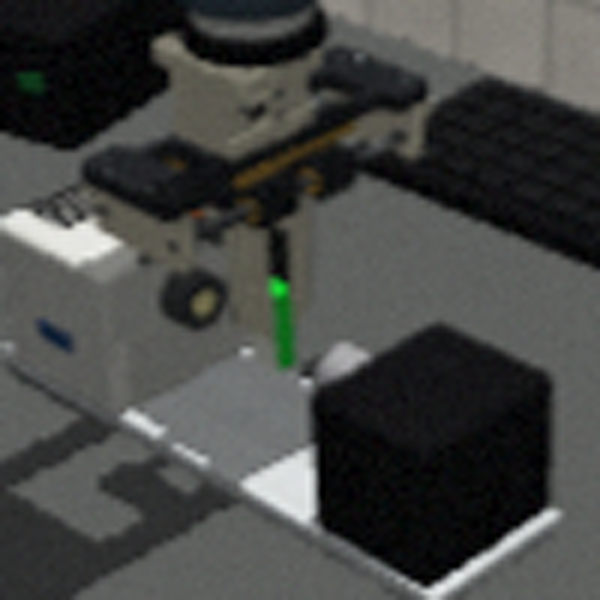

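The wrist view shows the plate centre at 257.5, the detector nozzle at (257,335) and the cell at 258, with the shutter still open. In the side view, the cell's near clear face ends at (287,366). That fits the prediction for the cell axis once the 11 mm face offset is counted, and the lens and nozzle line up with it.

```bash
python3 -m jog '1 0 0 0.02 0 0 0;1 0 0 0 0 0 0;1 0 0 0 0 0 0;1 0 0 0 0 0 0;1 0 0 0 0 0 0'
python3 - <<'E'
from h import *
from plant import order
np.set_printoptions(precision=3,suppress=True)
p=imaging.camera_params("wrist");s=sense();c,n=np.cos(-.036),np.sin(-.036)
for a,b,z in(((200,240),(314,240),.012),((142,108),(371,108),.108)):
  X=(onplane("wrist",a,z,p)+onplane("wrist",b,z,p))/2;d=X[:2]-s["position"][:2];print("centre tool-x mm",1e3*(c*d[0]+n*d[1]))
print(np.abs(s["qvel"]).max(),s["width"])
E
```

```text
time: 17.82
position: [0.5389, 0.1138, 0.0814]
orientation: [0.0, 1.0, -0.018, 0.0]
force: [0.4, -0.3, 0.5]
width: 0.0124
centre tool-x mm 0.18088015410770555
centre tool-x mm -0.09528000095967037
0.0024440250553793242 0.012394601589379427
```

The beam centre is within about 0.5 mm of the cell sideways, and the arm is still. I hand it in.

```bash
python3 -c "
from plant import order
print(order.job_done())"
```

```text
the job is handed in; nothing more can be done
None
```

I opened the shutter and handed the job in at about 17.8 s, with the green cell held upright in the light gap. No verdict came back.

- **Shutter:** I pushed the orange tab until it stopped, with about 27 N of resistance. The later pictures show the blade clear of the lens.
- **Cell:** I gripped it by its frosted faces at 20 N. The fingers are 12.4 mm apart, which matches the 12.5 mm cell.
- **Position at the end:**
  - **Sideways:** about 0.5 mm from the beam.
  - **Along the beam:** within a few millimetres of mid-gap.
  - **Window height:** about 74 mm.
  - **Yaw:** matches the bench within about 0.01 rad.
  - **Contact:** no outside force on the tool beyond sensor noise, and the arm was still.
- **Other things:** Amber and grey still stood in the rack after the lift. I did not re-check the other items afterwards, but the arm did not come near them.
- **Disagreements:**
  - **Bench x:** the top camera put it about 2.5 mm lower than the side camera. The wrist pictures agreed with the side camera, so I aligned to the wrist view.
  - **Green cell:** it stood about 3 mm from my first estimate. I corrected this before gripping.

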